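Load the bean cup and lock the hood on the coffee grinder

ROBOT

A 6-joint arm with a two-finger parallel gripper is mounted at the origin on a cart in front of the work surface, level with it; the furniture and walls round the work are solid. World frame = base frame: x ahead of the robot, y to its left, z up, the work surface at z = 0. Lengths are in m, angles in degrees, forces in N, time in s.
With the tool pointing down it reaches from about 0.4 to 0.825 m from the base axis. Payload 7 kg.
Tool frame: the origin (TCP) lies at the very end of the fingers, on their centre line; the grasp point (between the pads) lies hold_point_z behind it (hold_point_z is the distance from the TCP to the grasp point, in m); z points along the fingers, y is the line along which they close (so a half turn about z gives the same grasp; the last joint's range is limited). The gripper opens to 88 mm and grips with 3 to 60 N. Pads are 19 mm wide; open, the fingers measure 130 mm over their backs; the gripper's body (78 mm by 193 mm) begins 47 mm behind the grasp point.
Start: joints at [-49.326, 20.546, 0.682, 0, -70.136, -16.507], TCP at [0.276, -0.616, 0.227] pointing down, gripper open.
Joint ranges: [-176.03, 176.03], [-82.01, 121.73], [-58.28, 71.71], [-173.87, 95.51], [-174.79, -0.11], [-173.66, 173.66]. Speed limits (degrees/s): [136.94, 136.94, 172.46, 180, 180, 180].

INTERFACE

Orientations are given as [roll, pitch, yaw] about the fixed x, y, z axes, in that order (R = Rz(yaw) Ry(pitch) Rx(roll)).
In Python, from plant import get_obs, snapshot, close_job, hold_point_z gives the robot as it stands.
- The arm moves only by the tool play_rows, never from a script. Its argument "commands" is a list that holds one entry, the list of rows, each a list of 7 numbers: the shift along the tool's x, y, z in cm, then the turn, a rotation vector about the tool's x, y, z in degrees, then the opening, from 0 (shut) to 1 (fully open). In form: [[[x, y, z, ax, ay, az, fingers], ...]]. A call has 1 to 20 rows; each row is the pose to reach, as a shift and turn from the pose commanded when the call began, along the tool's axes at that moment; what a row does not reach only later rows make up. A row lasts 1/12 s, in which the tool goes at most 41.7 mm and 7.16 degrees, less where a joint would pass 70% of its speed; a pose out of reach is approached as far as the arm can. A call with a gripper value outside its range is refused whole. The fingers move at their own pace and stop on an object; the grip force is fixed at half the most. Time passes only in rows, so rows that repeat a pose let the fingers close. It gives the time, the measured TCP pose, the force, the opening and the grip force at its end, in the units of the state.
- get_obs(): the state, without advancing time (a new reading comes with each control period).
- snapshot(name): name is "side" or "top"; returns a dict with "frame" (400x640x3 uint8, red, green, blue), "camera_matrix" (3x3 intrinsics, pixels), "dist" ([k1, k2, p1, p2, k3] as OpenCV has them; the pictures are not rectified), "origin" and "attitude" of the camera in the world. Camera axes: x right, y down, z forward; pixel columns grow to the right and rows downward; lengths in m; the calibration is good to about 2 mm. A picture is of the moment at which its call begins. There is no depth.
- close_job(): hands the job in; it is judged then, once.
The state is a dict: "clock": time; "joint_pos": joint angles; "qvel": joint speeds; "tau": joint torques, N m; "tool_pos": TCP position; "orientation": TCP orientation; "force": force on the tool from outside, world axes, zero at the start; "moment": the same for the moment, N m; "opening": finger opening in m; "gripper_force": force on a finger pad.
Only numpy, scipy, OpenCV 4.12 (cv2) and the standard library are available. Lean on these libraries where they do the work, as an engineer would, in place of code of your own. Each camera call takes 0.05 s, during which the arm holds its last target. There are 200 camera calls.

TASK

Get the coffee grinder ready: stand the steel bean cup upright in the grinder's well, then put the dark hood over it, feel for where its two lugs drop into the ring, push it down against the spring and twist it clockwise to the stop, so that it stays locked when you let go. Leave the grey tin, the espresso cup and the timer standing where they are.

Things in the scene. Friction and masses are not known exactly. Their poses are not given: they have to be found in the camera images.
- grinder: White motor base of a small coffee grinder, fixed on the worktop by suction feet: 129 mm across, 77 mm high, a knurled steel setting ring on top (114 mm across). Origin: centre of its underside; z up; power key on its -x side. In the middle is an open well for the bean cup, 60 mm across. Heights below are above the worktop (the grinder's underside). Wall cabinets hang 0.56 m up, beyond x = 0.60.
- cup_seat (a point): Centre of the sprung seat at the bottom of the well, spring not pressed: 66 mm up, on the grinder's axis; axes as the grinder's. The cup stands on it, 30 mm of it below the ring's top. The seat gives up to 9.5 mm: 6 N to start, then 1.5 N per mm.
- ring_top (a point): Centre of the setting ring's opening (86 mm across), level with its top, 96 mm up; grinder's axes. Its flange has two gaps facing each other, 40 degrees wide, 98 mm across, each marked by an orange dot. The ring stays as last set (stiff, 2 N m): the line through the gaps lies within 0.75 rad of the grinder's x axis. The angle is not reported: look, or press the hood lightly and feel for the drop.
- lock_level (a point): Point on the grinder's axis 86 mm up: height of the hood's lower edge when locked. Under the flange the lugs turn clockwise only (from above), while the hood is pushed down to 80.5 to 84 mm (about 15 N). They meet a stop 1.1 rad from the middle of the gaps; there, eased off, the spring lifts them 2 mm into pockets that hold them. Part-turned the hood stays at 84 mm, not locked.
- bean_cup: Open round steel cup, 54 mm outside diameter, 75 mm high, 3 mm wall, about 0.16 kg. Origin: centre of its underside; z up, open end up. Standing in the well its rim is 141 mm up. It and the hood start upright on the worktop. (A door frame stands at the robot's left, beyond y = 0.5.)
- hood: Dark grey hollow hood, open below, about 0.28 kg: skirt 82 mm outside, 75 mm inside diameter; closed top 64 mm above the lower edge; on it a round fluted grip 58 mm across, 66 to 92 mm above the lower edge. Origin: centre of the lower edge; z up. Two lugs (94 mm across, 5 mm high, 26 degrees wide) at the lower edge on its +x and -x sides, marked by orange stripes and dots.
- hood_pad (a point): Inside the hood, on its axis, 51 mm above its lower edge: level of the pad that bears on the cup's rim. With the cup in the well and the lugs over the gaps the hood drops from 96 mm (resting on the ring) to about 90 mm (lower edge), where the cup's sprung seat carries it; farther down needs force.
- grey_tin: Bystander: grey steel tin with a wooden lid and knob, 68 mm across, 85 mm high. Origin: centre of its underside.
- espresso_cup: Bystander: dark blue espresso cup, 63 x 86 x 50 mm with its handle. Origin: centre of its underside.
- timer: Bystander: red and white kitchen timer, 64 mm across, 47 mm high. Origin: centre of its underside.
Not all that is in view belongs to the job. What is shaped like the bean_cup but yellow is not meant. Leave any green look-alike of the hood alone.

How it is judged (in metres and radians):
On the way:
1. the bean cup stands upright in the well, let go, before the hood goes on (distance between bean_cup and cup_seat below 0.006 m and angle between bean_cup's own z axis and vertical below 0.08 rad and contact force between the fingers and bean_cup below 0.1 N and horizontal distance between hood and grinder above 0.1 m), for 0.2 s.
At the end, for the whole second after the job is handed in: Hood straight (0.05 rad) on the grinder's axis (4 mm), lower edge 84.8 to 87.4 mm up: locked, lugs in their pockets (dropped in: 90 mm; part-turned: 84). Cup upright (0.08 rad) in the well (5 mm), seat pressed at least 1.5 mm. All at rest and let go (z of hood in the frame of grinder between 0.0848 and 0.0874 m and horizontal distance between hood and grinder below 0.004 m and angle between hood's own z axis and vertical below 0.05 rad and z of bean_cup in the frame of grinder between 0.058 and 0.0645 m and horizontal distance between bean_cup and grinder below 0.005 m and angle between bean_cup's own z axis and vertical below 0.08 rad and linear speed of hood below 0.01 m/s and angular speed of hood below 0.1 rad/s); the robot touches nothing.
It fails at once if the grey tin is pushed more than 30 mm or tipped (distance of grey_tin from where it was at the start of the episode above 0.03 m or angle between grey_tin's own z axis and vertical above 0.3 rad).
It fails at once if the espresso cup is pushed more than 30 mm or tipped (distance of espresso_cup from where it was at the start of the episode above 0.03 m or angle between espresso_cup's own z axis and vertical above 0.3 rad).
It fails at once if the timer is pushed more than 30 mm or tipped (distance of timer from where it was at the start of the episode above 0.03 m or angle between timer's own z axis and vertical above 0.3 rad).
It also fails if it takes over 72 s, if anything falls off the work surface, if the arm or the gripper's body presses on something with over 40 N, if the wrist force passes 120 N, or if a joint passes its speed limit or range.

## Working session

There is one attempt and no reset: what is moved stays moved. The work goes in short steps, Python scripts to look and compute and a tool call to move; the robot and the scene stay as the last step left them, time stands still between calls to the robot, and variables do not carry over. Pictures are saved under pics/ and viewed, at most 10 in all, crops included, and the job is handed in when it is done.

Besides the shell and the picture viewer there is one more tool, called as name(argument=value, ...), one argument or row to a line, values as JSON. play_rows: Moves the arm, as the interface text tells. Its arguments: {"type":"object","properties":{"commands":{"type":"array","items":{"type":"array","items":{"type":"array","items":{"type":"number"}}}}},"required":["commands"]}

```bash
ls; mkdir -p pics; python3 - <<'E'
from plant import *
import cv2,numpy as np
print(get_obs()); print(hold_point_z)
for n in("side","top"):
    s=snapshot(n); cv2.imwrite(f"pics/{n}0.png",s["frame"][:,:,::-1]); np.savez(f"{n}0.npz",**s)
    print({k:np.round(v,4).tolist() for k,v in s.items() if k!="frame"})
E
```

```text
pics
{'clock': 0.0, 'joint_pos': array([-4.93249315e+01,  2.05916329e+01,  6.33452902e-01, -2.31054730e-02,
       -7.01372019e+01, -1.65068017e+01]), 'qvel': array([ 0.07433529, -0.01530445, -0.08887694, -0.04646762,  0.07112171,
       -0.04424349]), 'tau': array([-1.19537628e-03, -5.82718670e+01,  2.93055439e+01,  6.99739069e+00,
        6.70002846e-03, -2.31056301e-04]), 'tool_pos': array([ 0.27613442, -0.61537486,  0.22560865]), 'orientation': array([ 1.79902377e+02, -6.27844056e-03, -1.55839596e+02]), 'force': array([-0.25684073, -0.39548196, -0.56954515]), 'moment': array([ 0.03052208,  0.04222374, -0.00721902]), 'gripper_force': 0.0, 'opening': 0.08795191169748251}
0.0188
{'camera_matrix': [[441.051, 0.0, 323.2956], [0.0, 441.051, 205.2083], [0.0, 0.0, 1.0]], 'dist': [0.0069, 0.0, 0.0, 0.0, 0.0], 'origin': [-0.3525, -0.056, 1.2064], 'attitude': [-141.6608, 0.0937, -89.7233]}
{'camera_matrix': [[519.9278, 0.0, 324.2122], [0.0, 519.9278, 195.1637], [0.0, 0.0, 1.0]], 'dist': [-0.1426, 0.0, 0.0, 0.0, 0.0], 'origin': [0.327, -0.0637, 1.5429], 'attitude': [-172.1259, -1.0671, -88.3801]}
```

View pics/side0.png

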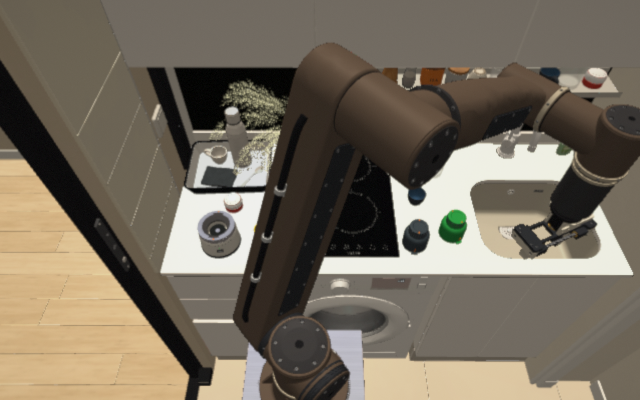

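View pics/top0.png

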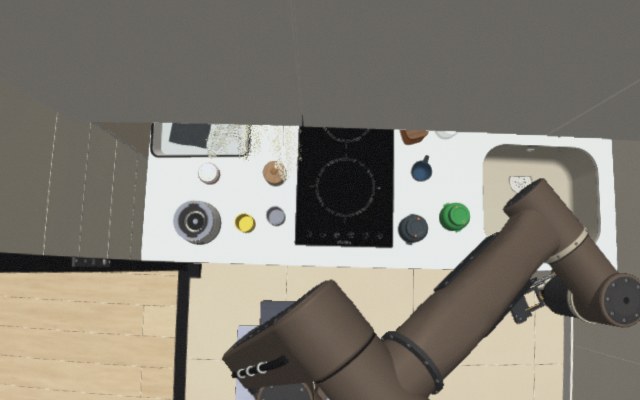

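The side view shows the grinder at (218,230), the dark hood at (416,236), the green look-alike at (453,225), the timer at (232,202) and the espresso cup at (417,195). In the top view the grinder is at (196,222), the yellow cup at (245,223), the steel cup at (276,216), the tin at (274,173), the timer at (208,173), the hood at (414,229) and the espresso cup at (421,171). Next I'll enlarge the parts that matter.

```bash
cat > h.py <<'E'
import cv2,numpy as np
from scipy.spatial.transform import Rotation as Ro
def load(n): return dict(np.load(n+".npz"))
def ray(s,uv):
    p=cv2.undistortPoints(np.array(uv,float).reshape(-1,1,2),s["camera_matrix"],s["dist"]).reshape(-1,2)
    d=np.c_[p,np.ones(len(p))]
    return Ro.from_euler("xyz",s["attitude"],degrees=True).apply(d)
def onz(s,uv,z):
    d=ray(s,uv);o=s["origin"]; return o+d*((z-o[2])/d[:,2])[:,None]
def pix(s,P):
    R=Ro.from_euler("xyz",s["attitude"],degrees=True).inv()
    c=R.apply(np.atleast_2d(P)-s["origin"]); return cv2.projectPoints(c,np.zeros(3),np.zeros(3),s["camera_matrix"],s["dist"])[0].reshape(-1,2)
E
python3 - <<'E'
from h import *
t=load("top0");s=load("side0")
for n,uv,z in(("grinder",(196,222),.09),("cup",(276,216),.075),("tin",(274,173),.08),("timer",(208,173),.047),("hood",(414,229),.092),("esp",(420,172),.05),("yel",(245,223),.075),("green",(455,216),.09)): print(n,onz(t,[uv],z).round(3))
print(onz(s,[(218,230)],.09),onz(s,[(416,228)],.092))
f=t["frame"][:,:,::-1]; g=s["frame"][:,:,::-1]
z=lambda im,x,y,w,h:cv2.resize(im[y:y+h,x:x+w],(400,300),interpolation=cv2.INTER_CUBIC)
cv2.imwrite("pics/z.png",np.vstack([np.hstack([z(f,166,190,80,60),z(f,376,200,80,60)]),np.hstack([z(f,236,190,60,45),z(g,180,195,80,60)])]))
E
```

```text
grinder [[0.441 0.274 0.09 ]]
cup [[0.467 0.05  0.075]]
tin [[0.59 0.06 0.08]]
timer [[0.59  0.257 0.047]]
hood [[ 0.44  -0.34   0.092]]
esp [[ 0.612 -0.365  0.05 ]]
yel [[0.444 0.137 0.075]]
green [[ 0.48  -0.459  0.09 ]]
[[0.43163304 0.27502021 0.09      ]] [[ 0.44001924 -0.33703693  0.092     ]]
```

View pics/z.png

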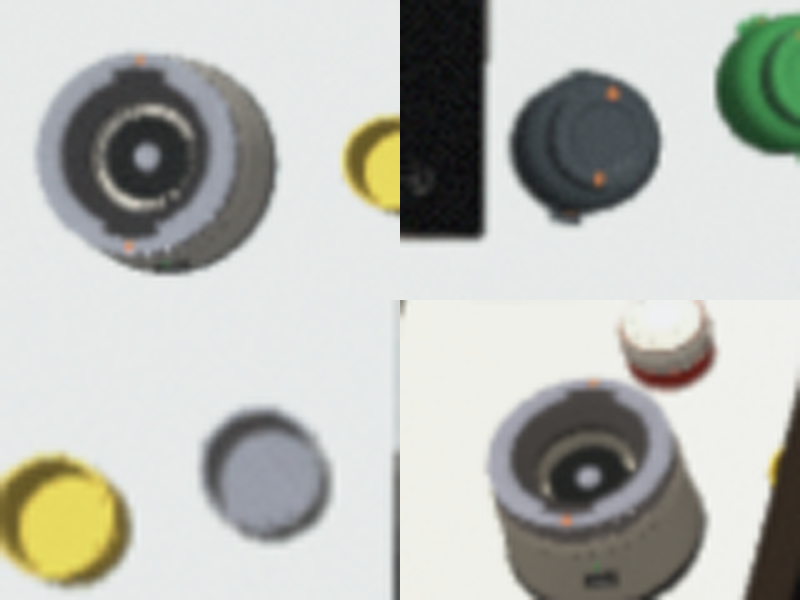

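Zoomed top view: the ring's orange dots are at about (193.8,202.2) and (191.6,239), and its line of gaps is nearly along world x. The hood's dots are at about (418.6,218.6) and (415.8,235.8). The steel cup stands upright and empty at about (276,216).

```bash
python3 - <<'E'
from h import *
for n,boxes in(("top0",{"ring":(166,190,80,60,.096),"hood":(396,205,40,45,.092)}),("side0",{"ring":(180,195,80,60,.096),"hood":(396,210,36,40,.092)})):
    s=load(n);f=s["frame"].astype(int)
    for k,(x,y,w,h,z) in boxes.items():
        c=f[y:y+h,x:x+w]; wt=np.clip(c[:,:,0]-c[:,:,2]-(45 if k=="ring" else 25),0,None).astype(np.float32)
        nn,lab=cv2.connectedComponents((wt>0).astype(np.uint8)); P=[]
        for i in range(1,nn):
            yy,xx=np.where(lab==i); ww=wt[yy,xx]
            if ww.sum()<30: continue
            uv=(x+(xx*ww).sum()/ww.sum(),y+(yy*ww).sum()/ww.sum()); p=onz(s,[uv],z)[0]; P.append(p); print(n,k,np.round(uv,1),len(yy),ww.sum(),p.round(4))
        if len(P)==2:
            d=P[0]-P[1]; print("  mid",np.mean(P,0).round(4),"dist",np.linalg.norm(d).round(4),"yaw",np.degrees(np.arctan2(d[1],d[0])).round(1))
s=load("top0");f=s["frame"]
m=((f.min(2)<205)).astype(np.uint8)
nad=s["origin"][:2]
def fit(box,z,r,m):
    x,y,w,h=box;mm=np.zeros_like(m);mm[y:y+h,x:x+w]=m[y:y+h,x:x+w]
    c=max(cv2.findContours(mm,0,1)[0],key=cv2.contourArea).reshape(-1,2)
    p=onz(s,c,z)[:,:2];u=p.mean(0)-nad;u/=np.linalg.norm(u);v=np.array([-u[1],u[0]])
    a=(p@u).max();b=p@v
    print(box,"c",(u*(a-r)+v*(b.max()+b.min())/2).round(4),"width",np.ptp(b).round(4),cv2.contourArea(c))
fit((262,203,28,28),.075,.027,m); fit((232,210,28,28),.075,.027,m); fit((165,195,62,60),.096,.057,m)
E
```

```text
top0 ring [241.4 223.1] 184 10503.0 [0.4422 0.1441 0.096 ]
top0 ring [191.  238.9] 2 40.0 [0.3931 0.2836 0.096 ]
  mid [0.4176 0.2138 0.096 ] dist 0.1479 yaw -70.6
top0 hood [418.1 218.3] 7 264.0 [ 0.4708 -0.3518  0.092 ]
top0 hood [415.3 235.3] 6 194.0 [ 0.4224 -0.3443  0.092 ]
  mid [ 0.4466 -0.348   0.092 ] dist 0.049 yaw -8.9
side0 ring [234.6 209.6] 35 574.0 [0.5067 0.2325 0.096 ]
side0 ring [254.4 227.9] 14 495.0 [0.4356 0.1623 0.096 ]
side0 ring [212.9 238.7] 3 88.0 [0.3952 0.2839 0.096 ]
side0 hood [418.9 219.6] 5 143.0 [ 0.4724 -0.3503  0.092 ]
side0 hood [418.7 232.2] 6 233.0 [ 0.4244 -0.3433  0.092 ]
  mid [ 0.4484 -0.3468  0.092 ] dist 0.0485 yaw -8.3
(262, 203, 28, 28) c [0.4697 0.0533] width 0.0543 303.0
(232, 210, 28, 28) c [0.4477 0.1422] width 0.0548 330.0
(165, 195, 62, 60) c [0.4458 0.2813] width 0.1223 1652.0
```

```bash
python3 - <<'E'
from h import *
for n,B in(("top0",[(186,196,16,10),(184,234,16,9)]),("side0",[(211,208,16,7),(205,234,16,8)])):
    s=load(n);f=s["frame"].astype(int);P=[]
    for x,y,w,h in B:
        c=f[y:y+h,x:x+w];wt=np.clip(c[:,:,0]-c[:,:,2]-5,0,None)
        i=np.unravel_index(wt.argmax(),wt.shape);m=np.zeros_like(wt);m[max(0,i[0]-2):i[0]+3,max(0,i[1]-2):i[1]+3]=1;wt=wt*m
        yy,xx=np.indices(wt.shape);uv=(x+(xx*wt).sum()/wt.sum(),y+(yy*wt).sum()/wt.sum());P.append(onz(s,[uv],.096)[0]);print(np.round(uv,1),wt.max(),P[-1].round(4))
    d=P[0]-P[1];print(n,"mid",np.mean(P,0).round(4),np.linalg.norm(d).round(4),np.degrees(np.arctan2(d[1],d[0])))
# ring top flange ellipse by bluish-grey
s=load("top0");f=s["frame"].astype(int)
m=((f[:,:,2]-f[:,:,0]>8)&(f.min(2)>100)).astype(np.uint8);mm=np.zeros_like(m);mm[195:250,168:222]=m[195:250,168:222]
c=max(cv2.findContours(mm,0,1)[0],key=cv2.contourArea).reshape(-1,2);p=onz(s,cv2.convexHull(c.astype(np.int32)).reshape(-1,2),.096)[:,:2].astype(np.float32)
print(cv2.fitEllipse(p),len(p))
E
```

```text
[193.5 201.5] 44 [0.4985 0.2826 0.096 ]
[191.3 238.7] 76 [0.3937 0.2827 0.096 ]
top0 mid [0.4461 0.2827 0.096 ] 0.1047 -0.037623073210575064
[218.2 211.1] 56 [0.5009 0.284  0.096 ]
[212.8 238.7] 90 [0.3953 0.2841 0.096 ]
side0 mid [0.4481 0.284  0.096 ] 0.1055 -0.04663645744465277
((0.44600996375083923, 0.27371644973754883), (0.09640011191368103, 0.10791493952274323), 92.6482162475586) 15
```

play_rows(
  commands=[
    [[-45.11,53.14,6,0,0,-65.83,1],[-45.11,53.14,6,0,0,-65.83,1],[-45.11,53.14,6,0,0,-65.83,1],[-45.11,53.14,6,0,0,-65.83,1],[-45.11,53.14,6,0,0,-65.83,1],[-45.11,53.14,6,0,0,-65.83,1],[-45.11,53.14,6,0,0,-65.83,1],[-45.11,53.14,6,0,0,-65.83,1],[-45.11,53.14,6,0,0,-65.83,1],[-45.11,53.14,6,0,0,-65.83,1],[-45.11,53.14,6,0,0,-65.83,1],[-45.11,53.14,6,0,0,-65.83,1],[-45.11,53.14,6,0,0,-65.83,1],[-45.11,53.14,6,0,0,-65.83,1],[-45.11,53.14,6,0,0,-65.83,1],[-45.11,53.14,6,0,0,-65.83,1],[-45.11,53.14,6,0,0,-65.83,1],[-45.11,53.14,6,0,0,-65.83,1],[-45.11,53.14,6,0,0,-65.83,1],[-45.11,53.14,6,0,0,-65.83,1]],
  ],
)

```text
clock: 1.77
tool_pos: [0.4698, 0.0535, 0.1662]
orientation: [179.9, -0.0, -90.0]
force: [-0.1, 0.6, 0.7]
opening: 0.0875
gripper_force: 0.0
```

play_rows(
  commands=[
    [[0,0,4,0,0,0,1],[0,0,8,0,0,0,1],[0,0,10,0,0,0,1],[0,0,11.5,0,0,0,1],[0,0,12.5,0,0,0,1],[0,0,12.5,0,0,0,1],[0,0,12.5,0,0,0,1],[0,0,12.5,0,0,0,0],[0,0,12.5,0,0,0,0],[0,0,12.5,0,0,0,0],[0,0,12.5,0,0,0,0],[0,0,12.5,0,0,0,0],[0,0,12.5,0,0,0,0],[0,0,12.5,0,0,0,0],[0,0,12.5,0,0,0,0],[0,0,12.5,0,0,0,0]],
  ],
)

```text
clock: 3.1
tool_pos: [0.4705, 0.0538, 0.0418]
orientation: [-180.0, 0.0, -90.0]
force: [-0.7, -0.9, 4.7]
opening: 0.0539
gripper_force: 30.0
```

play_rows(
  commands=[
    [[0,0,-3,0,0,0,0],[0,0,-6,0,0,0,0],[0,0,-9,0,0,0,0],[0,0,-12,0,0,0,0],[-2,0.2,-13,0,0,0,0],[-5,0.5,-13,0,0,0,0],[-8,0.8,-13,0,0,0,0],[-11,1.1,-13,0,0,0,0],[-14,1.4,-13,0,0,0,0],[-17,1.7,-13,0,0,0,0],[-20,2,-13,0,0,0,0],[-22,2.2,-13,0,0,0,0],[-23,2.3,-13,0,0,0,0],[-23,2.3,-13,0,0,0,0],[-23,2.3,-13,0,0,0,0]],
  ],
)

```text
clock: 4.35
tool_pos: [0.4468, 0.2834, 0.1709]
orientation: [179.9, -0.1, -90.0]
force: [0.4, -0.9, -2.1]
opening: 0.0541
gripper_force: 30.0
```

```bash
python3 - <<'E'
from plant import *
from h import *
a=[]
for n,p in(("top",(.447,.283,.12)),("side",(.447,.283,.12))):
    s=snapshot(n);np.savez(n+"1.npz",**s)
    x,y=pix(s,[p])[0].astype(int);print(x,y)
    a.append(cv2.resize(s["frame"][y-38:y+37,x-50:x+50,::-1],(400,300),interpolation=cv2.INTER_CUBIC)); print("crop origin",x-50,y-38)
cv2.imwrite("pics/c1.png",np.hstack(a))
E
```

```text
190 218
crop origin 140 180
214 220
crop origin 164 182
```

View pics/c1.png

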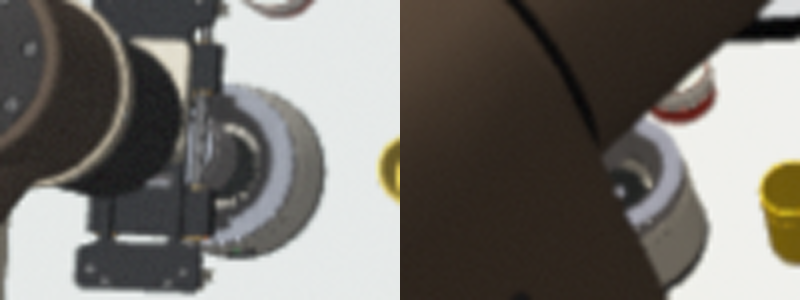

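The arm hides most of the grinder: the top crop shows the ring's right half around (200,220), and the side crop shows only part of the well. I'll lower the cup by feel.

play_rows(
  commands=[
    [[0,0,2,0,0,0,0],[0,0,4,0,0,0,0],[0,0,5,0,0,0,0],[0,0,5.3,0,0,0,0],[0,0,5.3,0,0,0,0]],
  ],
)

```text
clock: 4.87
tool_pos: [0.4473, 0.2827, 0.1181]
orientation: [179.9, -0.1, -90.0]
force: [-1.0, 0.9, -0.7]
opening: 0.0537
gripper_force: 30.0
```

play_rows(
  commands=[
    [[0,0,0.3,0,0,0,0],[0,0,0.6,0,0,0,0],[0,0,0.9,0,0,0,0],[0,0,0.9,0,0,0,0],[0,0,0.9,0,0,0,0]],
  ],
)

```text
clock: 5.28
tool_pos: [0.4474, 0.2837, 0.1097]
orientation: [-180.0, 0.0, -90.0]
force: [-0.9, 0.8, -1.0]
opening: 0.0541
gripper_force: 30.0
```

play_rows(
  commands=[
    [[0,0,0.1,0,0,0,0],[0,0,0.2,0,0,0,0],[0,0,0.3,0,0,0,0],[0,0,0.3,0,0,0,0],[0,0,0.3,0,0,0,0]],
  ],
)

```text
clock: 5.7
tool_pos: [0.4475, 0.2839, 0.1071]
orientation: [-180.0, 0.0, -90.0]
force: [-2.1, -1.3, 3.8]
opening: 0.054
gripper_force: 30.0
```

play_rows(
  commands=[
    [[0,0,0,0,0,0,1],[0,0,0,0,0,0,1],[0,0,0,0,0,0,1],[0,0,0,0,0,0,1],[0,0,0,0,0,0,1],[0,0,0,0,0,0,1],[0,0,-2,0,0,0,1],[0,0,-5,0,0,0,1],[0,0,-8,0,0,0,1],[4,0,-10,0,0,0,1],[8,0,-10,0,0,0,1],[12,0,-10,0,0,0,1],[16,0,-10,0,0,0,1],[20,0,-10,0,0,0,1],[24,0,-10,0,0,0,1],[28,0,-10,0,0,0,1],[32,0,-10,0,0,0,1],[32,0,-10,0,0,0,1]],
  ],
)

```text
clock: 7.2
tool_pos: [0.4462, -0.0415, 0.2065]
orientation: [180.0, -0.0, -90.3]
force: [0.2, 0.3, 0.2]
opening: 0.0876
gripper_force: 0.0
```

```bash
python3 - <<'E'
from plant import *
from h import *
a=[]
for n,p in(("top",(.447,.283,.12)),("side",(.447,.283,.12))):
    s=snapshot(n);np.savez(n+"2.npz",**s)
    x,y=pix(s,[p])[0].astype(int);print(x,y)
    a.append(cv2.resize(s["frame"][y-30:y+30,x-40:x+40,::-1],(400,300),interpolation=cv2.INTER_CUBIC)); print("crop origin",x-40,y-30)
    f=s["frame"]
cv2.imwrite("pics/c2.png",np.hstack(a))
E
```

```text
190 218
crop origin 150 188
214 220
crop origin 174 190
```

View pics/c2.png

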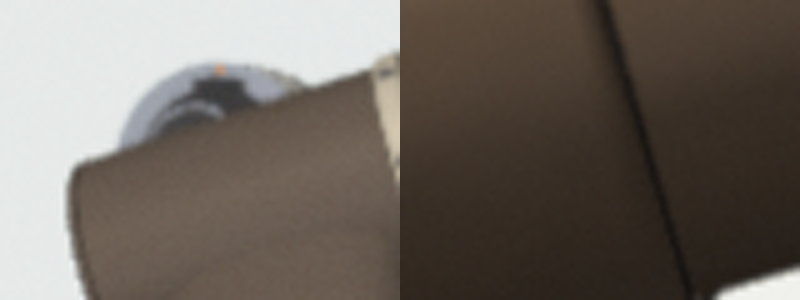

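play_rows(
  commands=[
    [[4,0,0,0,0,0,1],[8,0,0,0,0,0,1],[12,0,0,0,0,0,1],[16,0,0,0,0,0,1],[20,0,0,0,0,0,1],[24,0,0,0,0,0,1],[28,0,0,0,0,0,1],[31.1,0,0,0,0,0,1],[31.1,0,0,0,0,0,1],[31.1,0,0,0,0,0,1]],
  ],
)

```text
clock: 8.13
tool_pos: [0.4477, -0.3477, 0.2056]
orientation: [179.9, 0.0, -90.1]
force: [0.2, 1.0, 0.1]
opening: 0.0877
gripper_force: 0.0
```

```bash
python3 - <<'E'
from plant import *
from h import *
a=[]
for n,p in(("top",(.447,.283,.12)),("side",(.447,.283,.12))):
    s=snapshot(n);np.savez(n+"3.npz",**s)
    x,y=pix(s,[p])[0].astype(int)
    a.append(cv2.resize(s["frame"][y-30:y+30,x-40:x+40,::-1],(400,300),interpolation=cv2.INTER_CUBIC)); print("crop origin",x-40,y-30)
    # predicted cup rim outline check
    t=np.linspace(0,2*np.pi,4,endpoint=False); c=np.c_[.447+.027*np.cos(t),.2835+.027*np.sin(t),t*0+.141]
    print(n,"pred rim",((pix(s,c)-[x-40,y-30])*5).round(0).tolist())
cv2.imwrite("pics/c3.png",np.hstack(a))
E
```

```text
crop origin 150 188
top pred rim [[195.0, 102.0], [143.0, 149.0], [189.0, 200.0], [240.0, 153.0]]
crop origin 174 190
side pred rim [[201.0, 95.0], [149.0, 130.0], [187.0, 167.0], [239.0, 131.0]]
```

View pics/c3.png

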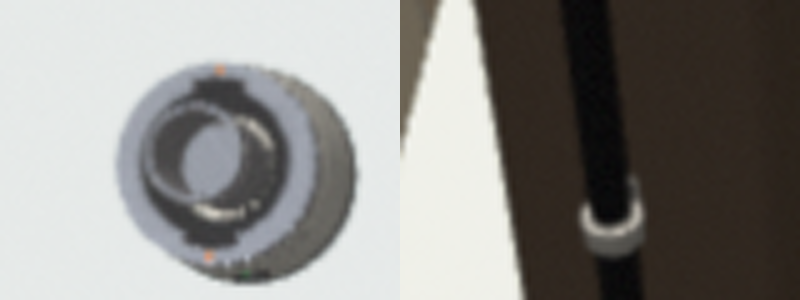

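The top crop shows the steel cup upright in the well. Its rim spans about (145–243, 102–203) in the crop, which matches the predicted outline. Next I'll grasp the hood.

play_rows(
  commands=[
    [[0,0,4,0,0,0,1],[0,0,8,0,0,0,1],[0,0,11,0,0,0,1],[0,0,13,0,0,0,1],[0,0,13.8,0,0,0,1],[0,0,13.8,0,0,0,1],[0,0,13.8,0,0,0,1],[0,0,13.8,0,0,0,0],[0,0,13.8,0,0,0,0],[0,0,13.8,0,0,0,0],[0,0,13.8,0,0,0,0],[0,0,13.8,0,0,0,0],[0,0,13.8,0,0,0,0],[0,0,13.8,0,0,0,0],[0,0,13.8,0,0,0,0]],
  ],
)

```text
clock: 9.48
tool_pos: [0.4473, -0.3475, 0.0691]
orientation: [-180.0, -0.0, -90.0]
force: [-2.1, 2.2, 6.2]
opening: 0.0573
gripper_force: 30.0
```

play_rows(
  commands=[
    [[0,0,-2,0,0,0,0],[0,0,-5,0,0,0,0],[0,0,-9,0,0,0,0],[0,0,-13,0,0,0,0],[0,0,-17,0,0,0,0],[-1,0,-18,0,0,0,0],[-4,0,-18,0,0,0,0],[-8,0,-18,0,0,0,0],[-12,0,-18,0,0,0,0],[-16,0,-18,0,0,0,0],[-20,0,-18,0,0,0,0],[-24,0,-18,0,0,0,0],[-28,0,-18,0,0,0,0],[-32,0,-18,0,0,0,0],[-36,0,-18,0,0,0,0],[-40,0,-18,0,0,0,0],[-40,0,-18,0,0,0,0],[-40,0,-18,0,0,0,0]],
  ],
)

```text
clock: 10.98
tool_pos: [0.4469, 0.0549, 0.248]
orientation: [180.0, 0.0, -89.8]
force: [-0.6, -1.0, -2.1]
opening: 0.0571
gripper_force: 30.0
```

play_rows(
  commands=[
    [[-4,0,0,0,0,-2,0],[-8,0,0,0,0,-4,0],[-12,0,0,0,0,-6,0],[-16,0,0,0,0,-8,0],[-20,0,0,0,0,-8.6,0],[-22,0,0,0,0,-8.6,0],[-23.1,0,0,0,0,-8.6,0],[-23.1,0,0,0,0,-8.6,0],[-23.1,0,0,0,0,-8.6,0],[-23.1,0,0,0,0,-8.6,0]],
  ],
)

```text
clock: 11.82
tool_pos: [0.4473, 0.2822, 0.2482]
orientation: [180.0, -0.0, -81.5]
force: [0.3, -0.1, -3.4]
opening: 0.0574
gripper_force: 30.0
```

```bash
python3 - <<'E'
from plant import *
from h import *
a=[]
for n in("top","side"):
    s=snapshot(n);np.savez(n+"4.npz",**s)
    x,y=pix(s,[(.447,.283,.2)])[0].astype(int)
    a.append(cv2.resize(s["frame"][y-38:y+37,x-50:x+50,::-1],(400,300),interpolation=cv2.INTER_CUBIC)); print("crop origin",x-50,y-38)
    t=np.linspace(0,2*np.pi,4,endpoint=False); c=np.c_[.447+.041*np.cos(t),.2835+.041*np.sin(t),t*0+.18]
    print(n,"pred lower edge",((pix(s,c)-[x-50,y-38])*4).round(0).tolist())
cv2.imwrite("pics/c4.png",np.hstack(a))
E
```

```text
crop origin 133 178
top pred lower edge [[211.0, 94.0], [147.0, 153.0], [203.0, 217.0], [268.0, 157.0]]
crop origin 158 165
side pred lower edge [[218.0, 130.0], [153.0, 172.0], [199.0, 217.0], [264.0, 173.0]]
```

View pics/c4.png

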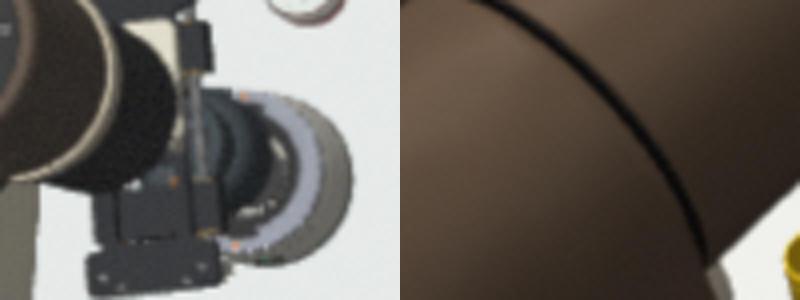

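The top crop shows the hood held over the ring. Its right edge is at about x=270 against 268 predicted, so it is centred. Lowering it by feel.

play_rows(
  commands=[
    [[0,0,2.5,0,0,0,0],[0,0,5,0,0,0,0],[0,0,7,0,0,0,0],[0,0,7.8,0,0,0,0],[0,0,7.9,0,0,0,0],[0,0,7.9,0,0,0,0],[0,0,7.9,0,0,0,0]],
  ],
)

```text
clock: 12.5
tool_pos: [0.4481, 0.2841, 0.171]
orientation: [-179.9, 0.1, -81.4]
force: [0.6, -0.1, -1.1]
opening: 0.0574
gripper_force: 30.0
```

play_rows(
  commands=[
    [[0,0,0.2,0,0,0,0],[0,0,0.4,0,0,0,0],[0,0,0.6,0,0,0,0],[0,0,0.6,0,0,0,0],[0,0,0.6,0,0,0,0]],
  ],
)

```text
clock: 12.92
tool_pos: [0.4473, 0.2836, 0.1636]
orientation: [180.0, -0.0, -81.4]
force: [-0.0, 0.1, -2.8]
opening: 0.0576
gripper_force: 30.0
```

play_rows(
  commands=[
    [[0,0,0.2,0,0,0,0],[0,0,0.4,0,0,0,0],[0,0,0.6,0,0,0,0],[0,0,0.6,0,0,0,0],[0,0,0.6,0,0,0,0]],
  ],
)

```text
clock: 13.33
tool_pos: [0.4475, 0.2838, 0.158]
orientation: [-180.0, 0.0, -81.4]
force: [-1.2, -0.9, 3.3]
opening: 0.0575
gripper_force: 30.0
```

play_rows(
  commands=[
    [[0,0,0.2,0,0,0,0],[0,0,0.4,0,0,0,0],[0,0,0.6,0,0,0,0],[0,0,0.75,0,0,0,0],[0,0,0.75,0,0,0,0],[0,0,0.75,0,0,0,0]],
  ],
)

```text
clock: 13.83
tool_pos: [0.4477, 0.284, 0.1514]
orientation: [-179.9, 0.0, -81.4]
force: [-4.7, -1.0, 14.0]
opening: 0.0575
gripper_force: 30.0
```

play_rows(
  commands=[
    [[0,0,0,0,0,4,0],[0,0,0,0,0,8,0],[0,0,0,0,0,12,0],[0,0,0,0,0,16,0],[0,0,0,0,0,20,0],[0,0,0,0,0,24,0],[0,0,0,0,0,28,0],[0,0,0,0,0,28,0]],
  ],
)

```text
clock: 14.5
tool_pos: [0.4482, 0.2845, 0.1518]
orientation: [-179.9, 0.1, -109.6]
force: [-2.8, -2.0, 11.4]
opening: 0.057
gripper_force: 30.0
```

```bash
python3 -c "
from plant import *
o=get_obs();print(o['force'],o['moment'],o['tool_pos'],o['orientation'],o['joint_pos'])"
```

```text
[-2.84329713 -1.97333719 11.41166532] [-0.30793971  1.54114206 -0.10470589] [0.44817542 0.28445537 0.15179282] [-1.79909834e+02  1.42047177e-01 -1.09604705e+02] [ 5.36192850e+01  1.05560146e+01 -2.36375117e+01  5.49076820e-02
 -5.56444597e+01 -7.32550236e+01]
```

play_rows(
  commands=[
    [[0,0,0,0,0,4,0],[0,0,0,0,0,8,0],[0,0,0,0,0,12,0],[0,0,0,0,0,16,0],[0,0,0,0,0,20,0],[0,0,0,0,0,24,0],[0,0,0,0,0,28,0],[0,0,0,0,0,32,0],[0,0,0,0,0,35,0],[0,0,0,0,0,35,0]],
  ],
)

```text
clock: 15.33
tool_pos: [0.4477, 0.2849, 0.1518]
orientation: [179.9, 0.2, -144.5]
force: [-7.1, -0.1, 13.1]
opening: 0.0576
gripper_force: 30.0
```

```bash
python3 -c "
from plant import *
o=get_obs();print(o['force'],o['moment'],o['tool_pos'],o['orientation'],o['joint_pos'])"
```

```text
[-7.14133714 -0.07633723 13.12158592] [0.51640292 2.88589944 0.43692848] [0.44766909 0.28485715 0.15179403] [ 1.79945306e+02  1.57915226e-01 -1.44512351e+02] [ 5.36573803e+01  1.05441032e+01 -2.36285821e+01 -3.29839970e-03
 -5.56602184e+01 -1.08167799e+02]
```

play_rows(
  commands=[
    [[0,0,0,0,0,2,0],[0,0,0,0,0,4,0],[0,0,0,0,0,4,0],[0,0,0,0,0,4,0]],
  ],
)

```text
clock: 15.67
tool_pos: [0.4479, 0.285, 0.1518]
orientation: [179.9, 0.2, -148.3]
force: [-6.4, 1.0, 11.8]
opening: 0.0572
gripper_force: 30.0
```

```bash
python3 -c "
from plant import *
o=get_obs();print(o['force'],o['moment'],o['tool_pos'],o['orientation'])"
```

```text
[-6.35194684  0.95499179 11.809397  ] [0.69309859 2.49244421 0.80668673] [0.44788642 0.28504694 0.1517983 ] [ 179.94347196    0.18438215 -148.28288527]
```

play_rows(
  commands=[
    [[0,0,0,0,0,2,0],[0,0,0,0,0,4,0],[0,0,0,0,0,4,0],[0,0,-0.1,0,0,4,0],[0,0,-0.2,0,0,4,0],[0,0,-0.3,0,0,4,0],[0,0,-0.35,0,0,4,0],[0,0,-0.35,0,0,4,0],[0,0,-0.35,0,0,4,0]],
  ],
)

```text
clock: 16.42
tool_pos: [0.4479, 0.2851, 0.1539]
orientation: [179.9, 0.1, -152.3]
force: [-1.9, 6.1, 1.5]
opening: 0.0574
gripper_force: 30.0
```

```bash
python3 -c "
from plant import *
o=get_obs();print(o['force'],o['moment'],o['tool_pos'],o['orientation'])"
```

```text
[-1.8828681   6.1483977   1.48622936] [2.20100953 0.43208436 0.90168136] [0.44790438 0.28512245 0.15387599] [ 1.79918575e+02  1.37544432e-01 -1.52335750e+02]
```

play_rows(
  commands=[
    [[0,0,-0.1,0,0,0,0],[0,0,-0.1,0,0,0,0],[0,0,-0.1,0,0,-2,0],[0,0,-0.1,0,0,-4,0],[0,0,-0.1,0,0,-6,0],[0,0,-0.1,0,0,-6,0]],
  ],
)

```text
clock: 16.92
tool_pos: [0.448, 0.284, 0.1549]
orientation: [180.0, 0.1, -146.3]
force: [-0.1, 0.5, 3.5]
opening: 0.0572
gripper_force: 30.0
```

```bash
python3 -c "
from plant import *
o=get_obs();print(o['force'],o['moment'],o['tool_pos'],o['orientation'])"
```

```text
[-0.12904315  0.47980708  3.53817148] [ 0.66027284 -0.40515017  0.04671473] [0.44798414 0.28404916 0.15492118] [ 1.79999007e+02  8.03909045e-02 -1.46339203e+02]
```

play_rows(
  commands=[
    [[0,0,-0.1,0,0,0,0],[0,0,-0.2,0,0,0,0],[0,0,-0.2,0,0,0,0],[0,0,-0.2,0,0,0,0]],
  ],
)

```text
clock: 17.25
tool_pos: [0.4471, 0.2835, 0.1552]
orientation: [180.0, -0.1, -146.5]
force: [4.0, 3.3, -9.9]
opening: 0.0573
gripper_force: 30.0
```

```bash
python3 -c "
from plant import *
o=get_obs();print(o['force'],o['moment'],o['tool_pos'],o['orientation'])"
```

```text
[ 3.99958373  3.30663335 -9.88971093] [ 1.37533409 -1.84919557  0.0254973 ] [0.44707806 0.28351809 0.15518063] [ 1.79988911e+02 -7.03783488e-02 -1.46503887e+02]
```

play_rows(
  commands=[
    [[0,0,0.15,0,0,0,0],[0,0,0.15,0,0,-3,0],[0,0,0.15,0,0,-6,0],[0,0,0.15,0,0,-6,0]],
  ],
)

```text
clock: 17.58
tool_pos: [0.4473, 0.2834, 0.155]
orientation: [180.0, -0.0, -140.4]
force: [1.8, 0.8, -0.7]
opening: 0.0576
gripper_force: 30.0
```

```bash
python3 -c "
from plant import *
o=get_obs();print(o['force'],o['moment'],o['tool_pos'],o['orientation'])"
```

```text
[ 1.80285256  0.78681836 -0.7076354 ] [ 0.54552013 -0.71384085 -0.63878758] [0.44731739 0.28339901 0.1549632 ] [ 1.79988181e+02 -1.69201889e-02 -1.40422644e+02]
```

The hood now resists both lifting and turning back, so it is locked. Releasing it.

play_rows(
  commands=[
    [[0,0,0,0,0,4,0],[0,0,0,0,0,4,0],[0,0,0,0,0,4,1],[0,0,0,0,0,4,1],[0,0,0,0,0,4,1],[0,0,0,0,0,4,1],[0,0,0,0,0,4,1],[0,0,-2,0,0,4,1],[0,0,-5,0,0,4,1],[0,0,-9,0,0,4,1],[0,0,-13,0,0,4,1],[0,0,-16,0,0,4,1],[0,0,-16,0,0,4,1]],
  ],
)

```text
clock: 18.67
tool_pos: [0.4496, 0.2851, 0.3224]
orientation: [180.0, 0.6, -144.4]
force: [0.3, 0.5, 1.4]
opening: 0.0873
gripper_force: 0.0
```

```bash
python3 - <<'E'
from plant import *
from h import *
a=[]
for n in("top","side"):
    s=snapshot(n)
    x,y=pix(s,[(.447,.283,.15)])[0].astype(int)
    a.append(cv2.resize(s["frame"][y-38:y+37,x-50:x+50,::-1],(400,300),interpolation=cv2.INTER_CUBIC))
    t=np.radians([-63+0,117]); c=np.c_[.447+.0243*np.cos(t),.2835+.0243*np.sin(t),t*0+.178]
    print(n,"pred dots",((pix(s,c)-[x-50,y-38])*4).round(0).tolist())
cv2.imwrite("pics/c5.png",np.hstack(a))
E
```

```text
top pred dots [[225.0, 136.0], [159.0, 167.0]]
side pred dots [[225.0, 119.0], [161.0, 142.0]]
```

View pics/c5.png

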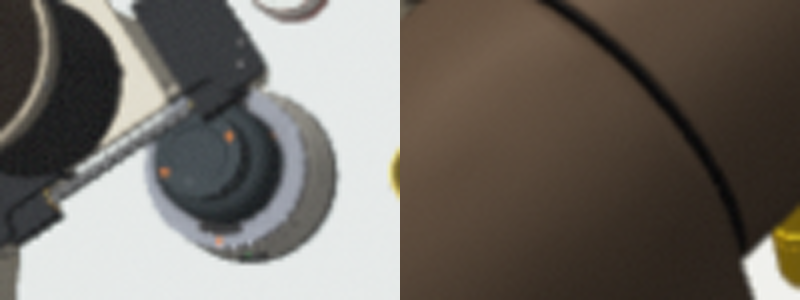

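The top crop shows the hood seated with its dots at (230,136) and (165,172). That is the predicted turn of −63° and on axis within tolerance, and the gripper is clear.

```bash
python3 -c "
from plant import *
print(close_job())"
```

```text
the job is handed in; nothing more can be done
None
```

I handed the job in at about 19 s: the bean cup stands in the well and the hood is locked over it. Before I let go, the hood resisted both lifting and turning back. No verdict came back from the hand-in. I steered clear of the tin, espresso cup and timer but did not re-measure their positions.

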